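# Open the magnifier stand: fold back its dust screen and raise the lens to its first notch

### The job

Get the magnifier stand ready for use: first push the green two-panel dust screen fully aside to its post, so that its panels lie flat against each other. Then raise the lens carriage by its orange bar from its lower stop until its pawl catches the lowest notch of the rack, not a higher one, and leave it hanging there. Leave the jar, boxes and bottles standing where they are.

Things in the scene. Friction and masses are not known exactly. Their poses are not given: they have to be found in the camera images.
- stand: Magnifier stand fixed to the counter: white base 300 (x) x 370 (y) mm. Origin: 15 mm below the centre of the base's top, 0 to 25 mm above the counter (it varies). All heights below are above this origin. Its front is -x, facing the robot (yaw varies); z up. At (100, -30) mm stands a 30 x 30 mm column, 418 mm tall. A dust screen stands across the front.
- carriage (a joint): Height (m) of the blue carriage on the column above its lower stop, up positive, 0 to 0.15; starts at 0, pawl below the lowest notch. 0.3 to 0.6 kg. It rises freely; going down, the pawl stops it on the notch below. The pawl drops in once its tip is about 3 mm above a ledge (6 mm is safe); let down, it hangs there, with the carriage at (rack height above the stand's origin) - 157.5 mm.
- rack: Steel strip with three notches (ledges over ramps), 50 mm apart, fixed on the column's right (-y) face at a height that varies. Origin: the top of the lowest ledge, on the column's face, 182 to 202 mm above the stand's origin; the others are 50 and 100 mm higher. Axes as the stand's.
- pawl_tip (a point): Underside of the red pawl's tip on the carriage, right (-y) of the column: 157.5 mm + the carriage value above the stand's origin while the pawl is not pushed out. When caught it rests on a ledge of the rack.
- bar_mid (a point): Middle of the carriage's orange bar handle: level round bar 14 mm thick along the stand's y, on two 14 mm arms 84 mm apart (70 mm free between), 65 mm in front (-x) of the carriage's face; 58 mm clear behind it, nothing under or over it. At (3, -30) mm in the stand's frame, height 145 mm + the carriage value. Hook it from beneath or pinch it.
- lens (a point): Centre of the white-rimmed lens disc, 96 mm wide and 20 mm thick, carried by the carriage at (100, 100) mm in the stand's frame, height 170 mm + the carriage value. Rises with the carriage.
- pawl (a joint): Angle (rad) of the small red pawl on the right (-y) side of the carriage: 0 when seated in a notch or clear of the teeth, up to about 0.2 while a tooth pushes it out. A light spring returns it. It need not be touched.
- screen_fold (a joint): Hinge (rad) on the post of the green screen's first panel. 0 = drawn across, the panel 23 degrees off the stand's -y, its far edge towards the robot; 1.17 = pointing from the post to the robot (-x), its stop. Starts at 0 to 0.25. Screen panels: upright, 130 mm and 112 mm wide, 5 mm thick, tops 147 mm high. Both hinges are slightly stiff and stay where left; a few newtons move them.
- screen_outer (a joint): Hinge (rad) between the two screen panels. 0 = second panel 46 degrees bent from the first, so that the screen is a shallow V with its middle towards the robot; 2.34 = second panel folded flat against the rear of the first, its stop. Starts at 0 to 0.5. The fold swings the rod end through the stand's +x side, then round to +y.
- pull_rod (a point): Top centre of the black upright pull rod at the free (right) end of the screen's second panel: 14 mm thick, 22 to 150 mm high. A finger swept along the stand's +y through the rod's starting place, up to the post, folds the second panel over; a second push from behind the panels, ending towards +y about 70 mm in front of the post, seats both at the stop.
- screen_post (a point): On the fixed steel post (12 mm thick, 155 mm tall) that carries the screen: at (-100, 155) mm in the stand's frame, 150 mm high. With the screen flat, the rod's centre is about 18 mm in front of it (-x) and 9 mm to its right (-y).
- specimen_jar: Amber jar 48 mm wide, 58 mm tall, standing on the stand's base under the lens; bystander. Origin at the centre of its underside, z up.
- slide_box: Yellow slide box 75 x 50 x 28 mm on the right of the stand's base; bystander. Origin at the centre of its underside, z up.
- pill_bottle: White pill bottle 52 mm wide, 85 mm tall, to the right of the stand; bystander. Origin at the centre of its underside, z up.
- carton: White and red carton 70 x 120 x 60 mm, left of the stand; bystander. Origin at the centre of its underside, z up.
- pump_bottle: Amber pump bottle 62 mm wide, 177 mm tall, at the right of the counter; bystander. Origin at the centre of its underside, z up.
- wash_bottle: White bottle with a red cap, 70 mm wide, 160 mm tall, at the right of the counter; bystander. Origin at the centre of its underside, z up.

How it is judged:
By the outcome, as a careful person would: the job done as asked, in the order asked, and still so for the second after the job is handed in, with the robot touching nothing.
It also fails if it takes over 72 s, if anything falls off the work surface, if the arm or the gripper's body presses on something with over 40 N, if the wrist force passes 120 N, or if a joint passes its speed limit or range.

### The arm

A 6-joint arm with a two-finger parallel gripper is mounted at the origin on the work surface. World frame = base frame: x ahead of the robot, y to its left, z up, the work surface at z = 0. Lengths are in m, angles in rad, forces in N, time in s.
With the tool pointing down it reaches from about 0.375 to 0.9 m from the base axis. Payload 3.1 kg.
Tool frame: the origin (TCP) lies midway between the tips of the shut fingers; the grasp point (between the pads) lies 19 mm behind it; x points along the fingers, z is the direction in which the jaws open and shut, and the axes are right-handed (so a half turn about x gives the same grasp; the last joint's range is limited). The gripper opens to 85 mm and grips with 20 to 120 N. Pads are 22 mm wide; open, the fingers measure 114 mm over their backs; the gripper's body (76 mm by 85 mm) begins 54 mm behind the grasp point. The pads swing forward as they close: fully open they stand 13 mm farther back than shut.
Start: joints at [1.161, 0.527, 1.433, -0, 1.181, -0.178], TCP at [0.144, 0.608, 0.231] pointing down, gripper open.
Joint ranges: [-3.08, 3.08], [-0.75, 2.2], [0.22, 2.44], [-1.43, 4.57], [0, 2.65], [-2.85, 2.85]. Speed limits (rad/s): [2.79, 2.79, 3.14, 3.14, 3.14, 3.14].

### API

Orientations are given as a 3x3 rotation matrix whose columns are the frame's x, y, z axes.
In Python, from cell import manip, vision, finish_job, find_in gives the robot as it stands.
- The arm moves only by the tool arm_command, never from a script. Its argument "rows" is a list of rows, each an object with "dp": the shift along the world's x, y, z in m, a list of three; "turn": the turn about the world's z in degrees. A call has 1 to 10 rows; each row is the pose to reach, as a shift and turn from the pose measured when the call began; what a row does not reach only later rows make up. A row lasts 1/8 s, in which the tool goes at most 62.5 mm and 10.7 degrees, less where a joint would pass 70% of its speed; a pose out of reach is approached as far as the arm can. A call with a gripper value outside its range is refused whole. "hand" is the closure in counts, from 0 (fully open) to 255 (shut), set as the call begins (left out, the last holds). The fingers move at their own pace and stop on an object; "squeeze" is the grip in N (left out, the last holds). Time passes only in rows, so rows that repeat a pose let the fingers close. It gives the time, the measured TCP pose, the force and the opening at its end, in the units of the state.
- manip.read_state(): the state, without advancing time (a new reading comes with each control period).
- vision.camera(name): name is "scene" or "top" or "wrist"; returns the picture (420x560x3 uint8, red, green, blue); there is no depth.
- vision.camera_params(name): a dict with "K" (3x3 intrinsics, pixels), "extrinsics" (4x4, takes a point from world to camera coordinates). Camera axes: x right, y down, z forward; pixel columns grow to the right and rows downward; lengths in m; the calibration is good to about 2 mm. A picture is of the moment at which its call begins: read the wrist's pose just before it. camera_params takes no time and is no camera call; for the wrist camera it gives the pose at the moment of the call.
- finish_job(): hands the job in, once; it reports no verdict.
Trained networks look in the newest picture that a camera, given by its name, has taken for a name from the list of things; names that differ only in an ending like _2 or _b are one class to them, and where a whole thing is asked for, a point or a joint stands for the part that bears it (a point fixed in the world has none). Each returns a list of dicts, best first, with "score" (0 to 1); they miss things now and then, are a little off and sometimes report something else, mostly with a low value. They report only what shows in the picture. A call takes as long as a camera call.
- find_in(camera, label): "location" ([row, column] as shares, 0 to 1, of the picture: columns of its width, rows of its height, amid what is visible of it).
The state is a dict: "time_s": time; "qpos": joint angles; "joint_vel": joint speeds; "joint_efforts": joint torques, N m; "position": TCP position; "orientation": TCP orientation; "force": force on the tool from outside, world axes, zero at the start; "torque": the same for the moment, N m; "finger_gap": opening from 0.0 (shut) to 1.0 (fully open).
Only numpy, scipy, OpenCV 4.12 (cv2) and the standard library are available. Lean on these libraries where they do the work, as an engineer would, in place of code of your own. Each camera call takes 0.05 s, during which the arm holds its last target.

## Working session

There is one attempt and no reset: what is moved stays moved. The work goes in short steps, Python scripts to look and compute and a tool call to move; the robot and the scene stay as the last step left them, time stands still between calls to the robot, and variables do not carry over. Pictures are saved under pics/ and viewed, and the job is handed in when it is done.

Besides the shell and the picture viewer there is one more tool, called after "Request:" in YAML: its name, and indented under it one key for each argument. arm_command: Moves the arm, as the interface text tells. Its arguments: {"type":"object","properties":{"rows":{"type":"array"},"hand":{"type":"number"},"squeeze":{"type":"number"}},"required":["rows"]}

```bash
mkdir -p pics; ls; cat > h.py <<'E'
import numpy as np, cv2
from cell import manip, vision, finish_job, find_in
def snap(n,f):
    im=vision.camera(n); cv2.imwrite('pics/'+f,im[:,:,::-1]); return im
def proj(n,P):
    c=vision.camera_params(n);P=np.atleast_2d(P);E=np.array(c['extrinsics']);q=P@E[:3,:3].T+E[:3,3];u=q@np.array(c['K']).T
    return u[:,:2]/u[:,2:]
def ray(n,uv):
    c=vision.camera_params(n);E=np.array(c['extrinsics']);R=E[:3,:3];d=R.T@np.linalg.solve(np.array(c['K']),[uv[0],uv[1],1]);return -R.T@E[:3,3],d/np.linalg.norm(d)
def atz(n,uv,z):
    o,d=ray(n,uv);return o+d*(z-o[2])/d[2]
E
python3 - <<'E'
from h import *
for n in ['scene','top','wrist']:
    snap(n,n+'0.png');c=vision.camera_params(n);print(n,np.round(c['K'],1).tolist(),np.round(c['extrinsics'],3).tolist())
for n in ['scene','top']:
  for l in ['stand','rack','pawl_tip','bar_mid','lens','pull_rod','screen_post','specimen_jar','pill_bottle','carton','slide_box','pump_bottle','wash_bottle']:
    r=find_in(n,l)
    print(n,l,[(round(x['score'],2),round(x['location'][1]*560),round(x['location'][0]*420)) for x in r[:2]])
s=manip.read_state();print(s['time_s'],s['position'],s['orientation'])
E
```

```text
pics
scene [[398.8, 0.0, 279.2], [0.0, 398.8, 201.6], [0.0, 0.0, 1.0]] [[0.694, 0.72, 0.01, -0.361], [0.462, -0.434, -0.774, -0.173], [-0.553, 0.542, -0.633, 1.486], [0.0, 0.0, 0.0, 1.0]]
top [[413.0, 0.0, 276.7], [0.0, 413.0, 208.0], [0.0, 0.0, 1.0]] [[-0.016, -1.0, 0.002, -0.067], [-0.988, 0.015, -0.155, 0.609], [0.155, -0.005, -0.988, 1.083], [0.0, 0.0, 0.0, 1.0]]
wrist [[289.6, 0.0, 282.1], [0.0, 289.6, 207.1], [0.0, 0.0, 1.0]] [[0.231, 0.973, -0.002, -0.624], [0.932, -0.221, 0.288, -0.036], [0.28, -0.069, -0.958, 0.379], [0.0, 0.0, 0.0, 1.0]]
scene stand [(0.6, 300, 223)]
scene rack [(0.57, 312, 179), (0.42, 136, 318)]
scene pawl_tip []
scene bar_mid [(0.94, 330, 199)]
scene lens [(0.72, 323, 203)]
scene pull_rod [(0.83, 269, 189)]
scene screen_post [(0.96, 304, 228)]
scene specimen_jar [(0.7, 347, 226), (0.62, 266, 255)]
scene pill_bottle [(0.49, 300, 225)]
scene carton [(0.97, 375, 175), (0.64, 271, 188)]
scene slide_box [(0.81, 269, 258)]
scene pump_bottle [(0.71, 110, 271)]
scene wash_bottle [(0.61, 138, 320), (0.58, 270, 189)]
top stand [(0.72, 434, 276), (0.32, 110, 223)]
top rack [(0.41, 271, 160)]
top pawl_tip [(0.44, 280, 167)]
top bar_mid [(0.82, 236, 165)]
top lens [(0.61, 225, 168), (0.31, 218, 179)]
top pull_rod [(0.55, 240, 264)]
top screen_post [(0.65, 247, 212)]
top specimen_jar []
top pill_bottle [(0.64, 379, 239), (0.31, 240, 263)]
top carton [(0.62, 109, 222), (0.43, 242, 261)]
top slide_box [(0.62, 300, 200)]
top pump_bottle [(0.77, 433, 276)]
top wash_bottle [(0.74, 430, 216)]
1.45 [0.14355012 0.60827205 0.23132498] [[ 1.45063485e-05 -9.73261730e-01  2.29698944e-01]
 [ 8.28113143e-07  2.29698944e-01  9.73261730e-01]
 [-1.00000000e+00 -1.39282571e-05  4.13806377e-06]]
```

View pics/scene0.png

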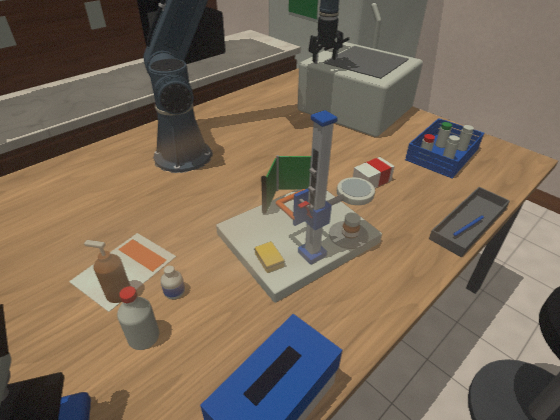

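View pics/top0.png

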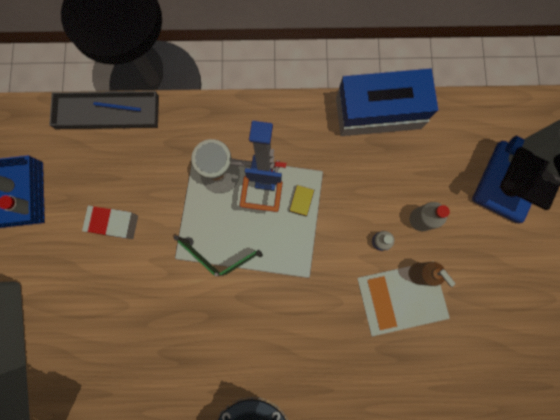

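View pics/wrist0.png

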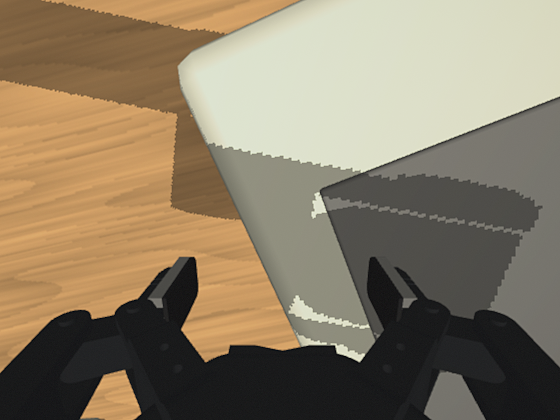

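```bash
python3 - <<'E'
import cv2
t=cv2.imread('pics/top0.png');cv2.imwrite('pics/t0z.png',cv2.resize(t[130:300,170:400],None,fx=3.4,fy=3.4,interpolation=cv2.INTER_CUBIC))
t=cv2.imread('pics/scene0.png');cv2.imwrite('pics/s0z.png',cv2.resize(t[130:290,220:420],None,fx=3.7,fy=3.7,interpolation=cv2.INTER_CUBIC))
E
```

```text
(no output)
```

View pics/t0z.png

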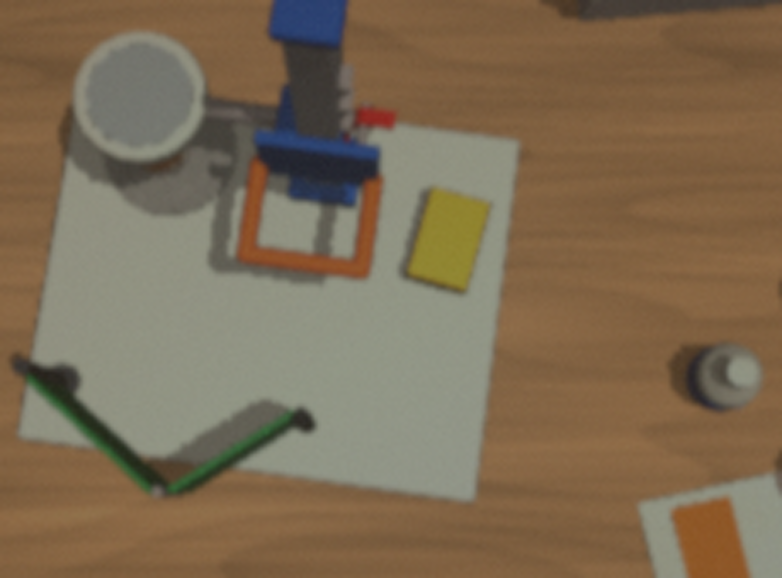

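View pics/s0z.png

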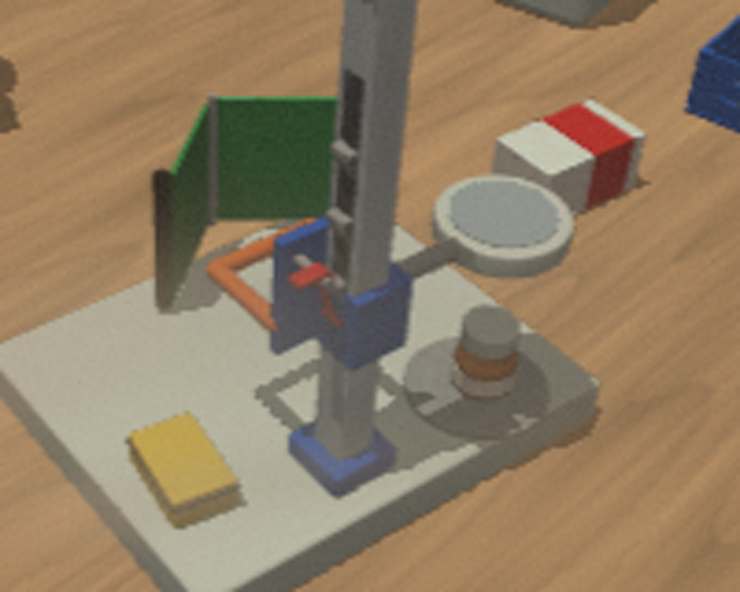

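```bash
cat > fit.py <<'E'
from h import *
from scipy.optimize import least_squares
T=lambda u,v:(170+u/3.4,130+v/3.4)
S=lambda u,v:(220+u/3.7,130+v/3.7)
obs=[('top',T(520,140),(150,-185,15)),('top',T(475,498),(-150,-185,15)),('top',T(18,437),(-150,185,15)),
('top',T(304,264),(3,-30,145)),('top',T(140,97),(100,100,180)),('top',T(20,360),(-100,155,155)),
('scene',S(0,372),(-150,-185,15)),('scene',S(598,385),(150,185,15)),('scene',S(503,217),(100,100,180)),('scene',S(212,268),(3,-72,145))]
def W(p,P):
    c,s=np.cos(p[3]),np.sin(p[3]);P=np.array(P)/1000.
    return np.array([p[0]+c*P[0]-s*P[1],p[1]+s*P[0]+c*P[1],p[2]+P[2]])
if __name__=='__main__':
    f=lambda p:np.concatenate([proj(n,W(p,P))[0]-uv for n,uv,P in obs])
    r=least_squares(f,[.6,0,.01,0],loss='soft_l1',f_scale=1.)
    print(r.x,np.degrees(r.x[3]));print(np.round(r.fun.reshape(-1,2),1))
    p=r.x;np.save('p.npy',p)
    rod=atz('top',T(305,421),p[2]+.150);print('rod',rod)
    hin=atz('top',T(160,488),p[2]+.147);print('hinge',hin)
    for n,P in dict(post=(-100,155,150),bar=(3,-30,145),mid=(-170,155,100)).items(): print(n,W(p,P))
    c,s=np.cos(p[3]),np.sin(p[3])
    for q in(rod,hin):
        d=q[:2]-p[:2];print('stand frame',1000*np.array([c*d[0]+s*d[1],-s*d[0]+c*d[1]]))
    for z in (182,192,202,232,242,252,282,292,302): print(z,np.round((proj('scene',W(p,(100,-52,z)))[0]-[220,130])*3.7))
    print('pawltip',np.round((proj('scene',W(p,(100,-52,157.5)))[0]-[220,130])*3.7))
E
python3 fit.py
```

```text
[ 0.59599796 -0.00240616  0.015345   -0.15283084] -8.756562006274388
[[-0.3 -0.9]
 [-0.3  0.6]
 [-0.6 -0.3]
 [-0.5 -1.2]
 [-0.3 -0.8]
 [ 0.7  1.4]
 [-5.6 -5.4]
 [-0.   0. ]
 [-1.1  0.5]
 [ 0.1  1.7]]
rod [ 0.47820639 -0.03361899  0.165345  ]
hinge [0.43297265 0.06904842 0.162345  ]
post [0.52076022 0.16601083 0.165345  ]
bar [ 0.59439589 -0.03251319  0.160345  ]
mid [0.45157613 0.17666739 0.115345  ]
stand frame [-111.66686282  -48.78120918]
stand frame [-172.00309689   45.80329012]
182 [325. 298.]
192 [326. 286.]
202 [327. 274.]
232 [330. 237.]
242 [331. 224.]
252 [332. 211.]
282 [335. 171.]
292 [336. 157.]
302 [337. 143.]
pawltip [323. 327.]
```

Request:
arm_command:
  rows:
    - {"dp":[0.025,-0.05,0],"turn":0}
    - {"dp":[0.05,-0.105,0],"turn":2}
    - {"dp":[0.075,-0.16,0],"turn":4.5}
    - {"dp":[0.1,-0.215,0],"turn":4.5}
    - {"dp":[0.125,-0.265,0],"turn":4.5}
    - {"dp":[0.15,-0.32,0],"turn":4.5}
    - {"dp":[0.175,-0.37,0],"turn":4.5}
    - {"dp":[0.2,-0.425,0],"turn":4.5}
    - {"dp":[0.225,-0.475,0],"turn":4.5}
    - {"dp":[0.25,-0.53,0],"turn":4.5}
  hand: 255
  squeeze: 40

```text
time_s: 2.7
position: [0.3945, 0.0765, 0.2317]
orientation: [[0.002, -0.988, 0.153], [0.0, 0.153, 0.988], [-1.0, -0.002, 0.0]]
force: [0.6, 0.6, 0.2]
finger_gap: -0.002
```

Request:
arm_command:
  rows:
    - {"dp":[0.025,-0.053,0],"turn":0}
    - {"dp":[0.05,-0.107,0],"turn":0}
    - {"dp":[0.075,-0.16,0],"turn":0}
    - {"dp":[0.075,-0.16,-0.04],"turn":0}
    - {"dp":[0.075,-0.16,-0.08],"turn":0}
    - {"dp":[0.075,-0.16,-0.12],"turn":0}
    - {"dp":[0.075,-0.16,-0.12],"turn":0}

```text
time_s: 3.58
position: [0.4677, -0.0828, 0.1097]
orientation: [[-0.004, -0.988, 0.153], [0.003, 0.153, 0.988], [-1.0, 0.005, 0.002]]
force: [0.1, 0.9, 0.1]
finger_gap: -0.0
```

```bash
cat > z.py <<'E'
from h import *
import sys
t=sys.argv[1]
a=snap('top','top%s.png'%t)[130:300,170:400];cv2.imwrite('pics/tz%s.png'%t,cv2.resize(a,None,fx=3.4,fy=3.4,interpolation=cv2.INTER_CUBIC)[:,:,::-1])
b=snap('scene','scene%s.png'%t)[110:270,220:420];cv2.imwrite('pics/sz%s.png'%t,cv2.resize(b,None,fx=3.7,fy=3.7,interpolation=cv2.INTER_CUBIC)[:,:,::-1])
s=manip.read_state();p=np.load('p.npy');d=s['position']-p[:3];c,n=np.cos(p[3]),np.sin(p[3])
print(s['time_s'],np.round(s['position'],4),s['force'],'stand mm',np.round(1000*np.array([c*d[0]+n*d[1],-n*d[0]+c*d[1],d[2]]),1))
E
python3 z.py 1
```

```text
3.675 [ 0.4701 -0.0836  0.1123] [-0.24407239 -0.16742519  0.47364149] stand mm [-112.1  -99.5   97. ]
```

View pics/tz1.png

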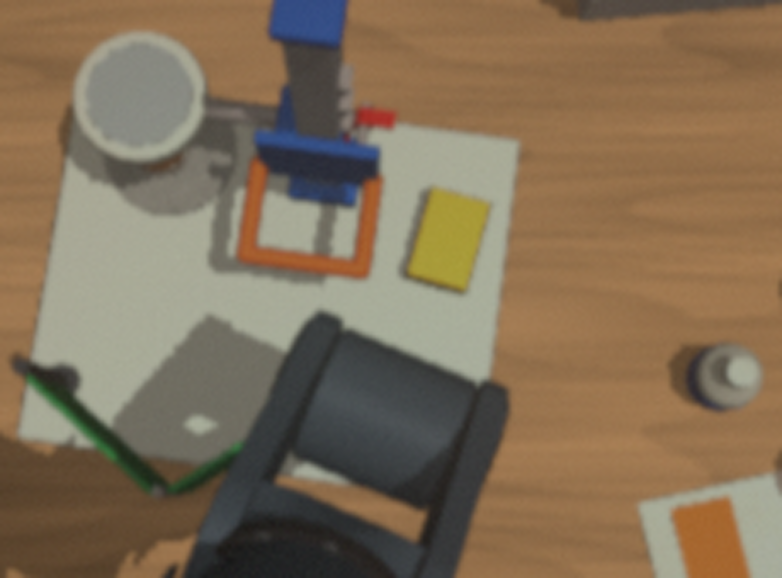

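View pics/sz1.png

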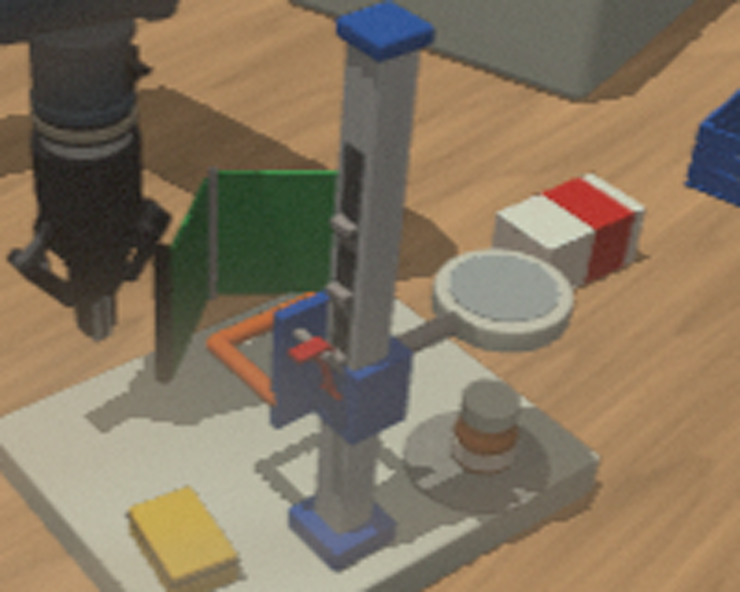

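```bash
python3 - <<'E'
from h import *
from fit import W
p=np.load('p.npy')
S=lambda u,v:(220+u/3.7,130+v/3.7);T=lambda u,v:(170+u/3.4,130+v/3.4)
# height on vertical plane: solve for z given x,y by column fit
for nm,uv in dict(tl=(275,238),bl=(275,350),armjoin=(275,325)).items():
    best=min(((np.linalg.norm(proj('scene',W(p,(x,y,z)))[0]-S(*uv)),x,y,z) for x in (68,) for y in range(-95,-40,1) for z in range(80,260,2)));print(nm,best)
for nm,uv in dict(tl=(257,131),tr=(381,150)).items():
    for z in (180,200,215):
        w=atz('top',T(*uv),p[2]+z/1000)-p[:3];c,s=np.cos(p[3]),np.sin(p[3]);print(nm,z,1000*(c*w[0]+s*w[1]),1000*(-s*w[0]+c*w[1]))
print(manip.read_state()['qpos'])
# knuckle widths in sz1 (offset 110)
s=manip.read_state()['position']
for dy in (-70,-60,0,60,70):
  for dz in (0,65,80):
    print(dy,dz,np.round((proj('scene',s+np.array([0.152*dy,.988*dy,dz])/1000)[0]-[220,110])*3.7))
E
```

```text
Traceback (most recent call last):
  File "h.py", line 6, in proj
    c=vision.camera_params(n);P=np.atleast_2d(P);E=np.array(c['extrinsics']);q=P@E[:3,:3].T+E[:3,3];u=q@np.array(c['K']).T
ValueError: time passes only in moves, steps and waits
```

```bash
python3 - <<'E'
import cv2
t=cv2.imread('pics/scene1.png');cv2.imwrite('pics/g1.png',cv2.resize(t[100:220,200:320],None,fx=5,fy=5,interpolation=cv2.INTER_CUBIC))
E
```

```text
(no output)
```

View pics/g1.png

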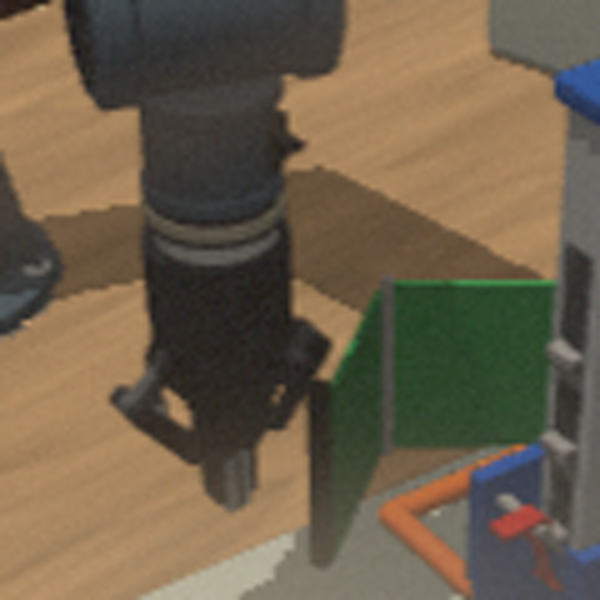

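```bash
sed -i 's/^def proj/_C={}\ndef cp(n):\n    if n=="wrist": return vision.camera_params(n)\n    if n not in _C: _C[n]=vision.camera_params(n)\n    return _C[n]\ndef proj/; s/c=vision.camera_params(n)/c=cp(n)/' h.py; python3 - <<'E'
from h import *
from fit import W
p=np.load('p.npy')
S=lambda u,v:(220+u/3.7,130+v/3.7);T=lambda u,v:(170+u/3.4,130+v/3.4)
for nm,uv in dict(tl=(275,238),bl=(275,350),armjoin=(275,325)).items():
    best=min(((np.linalg.norm(proj('scene',W(p,(x,y,z)))[0]-S(*uv)),x,y,z) for x in (68,) for y in range(-95,-40,1) for z in range(80,260,2)));print(nm,best)
for nm,uv in dict(tl=(257,131),tr=(381,150)).items():
    for z in (180,200,215):
        w=atz('top',T(*uv),p[2]+z/1000)-p[:3];c,s=np.cos(p[3]),np.sin(p[3]);print(nm,z,1000*(c*w[0]+s*w[1]),1000*(-s*w[0]+c*w[1]))
print(manip.read_state()['qpos'])
s=manip.read_state()['position']
for dy in (-70,-60,0,60,70):
  for dz in (0,40,65,80):
    print(dy,dz,np.round((proj('scene',s+np.array([0.152*dy,.988*dy,dz])/1000)[0]-[200,100])*5))
E
```

```text
tl (np.float64(0.08557469814476078), 68, -70, 218)
bl (np.float64(0.10292012068517475), 68, -66, 120)
armjoin (np.float64(0.2770756737358968), 68, -66, 142)
tl 180 84.93350044826944 12.864670577287594
tl 200 80.06260294529461 10.681974216827301
tl 215 76.40942981806343 9.044951946482072
tr 180 83.32415404870302 -76.07337702153293
tr 200 78.48647976853091 -76.42004319494905
tr 215 74.85822405840183 -76.68004282501111
[-4.11255455e-01  5.30046009e-01  1.90794865e+00  1.24836821e-03
  7.01498742e-01 -1.82986592e+00]
-70 0 [117. 542.]
-70 40 [111. 484.]
-70 65 [107. 447.]
-70 80 [105. 424.]
-60 0 [133. 535.]
-60 40 [128. 478.]
-60 65 [124. 440.]
-60 80 [122. 417.]
0 0 [228. 496.]
0 40 [224. 439.]
0 65 [222. 402.]
0 80 [221. 379.]
60 0 [317. 459.]
60 40 [316. 402.]
60 65 [316. 365.]
60 80 [315. 343.]
70 0 [332. 452.]
70 40 [331. 396.]
70 65 [331. 359.]
70 80 [331. 337.]
```

Request:
arm_command:
  rows:
    - {"dp":[0.0,0.0,0.011],"turn":0}
    - {"dp":[0.003,0.02,0.011],"turn":0}
    - {"dp":[0.006,0.04,0.011],"turn":0}
    - {"dp":[0.009,0.06,0.011],"turn":0}
    - {"dp":[0.012,0.08,0.011],"turn":0}
    - {"dp":[0.015,0.1,0.011],"turn":0}
    - {"dp":[0.018,0.12,0.011],"turn":0}
    - {"dp":[0.021,0.14,0.011],"turn":0}
    - {"dp":[0.024,0.155,0.011],"turn":0}
    - {"dp":[0.024,0.155,0.011],"turn":0}

```text
time_s: 4.92
position: [0.4959, 0.0722, 0.1255]
orientation: [[0.007, -0.988, 0.151], [-0.0, 0.151, 0.989], [-1.0, -0.007, 0.001]]
force: [-0.3, 0.2, 9.7]
finger_gap: -0.003
```

```bash
python3 z.py 2
```

```text
5.025 [0.4956 0.0716 0.1254] [-1.00185152  1.0134105   9.78223389] stand mm [-110.5   57.9  110.1]
```

View pics/tz2.png

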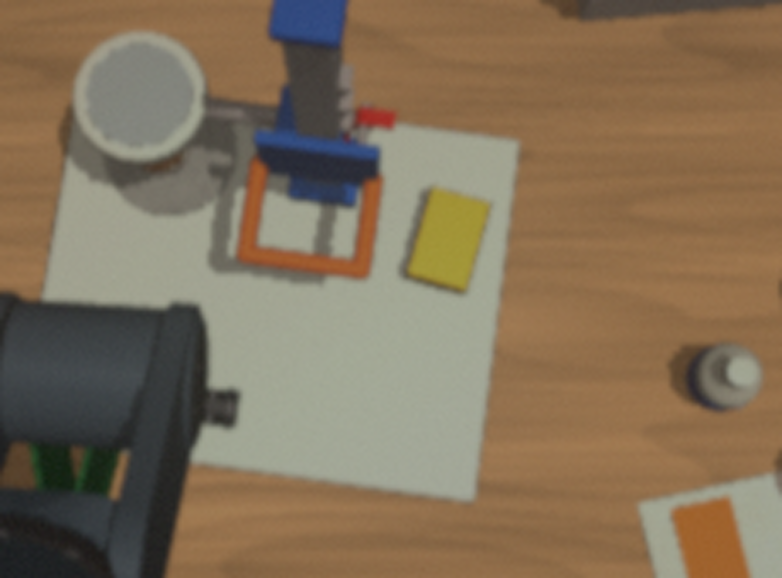

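View pics/sz2.png

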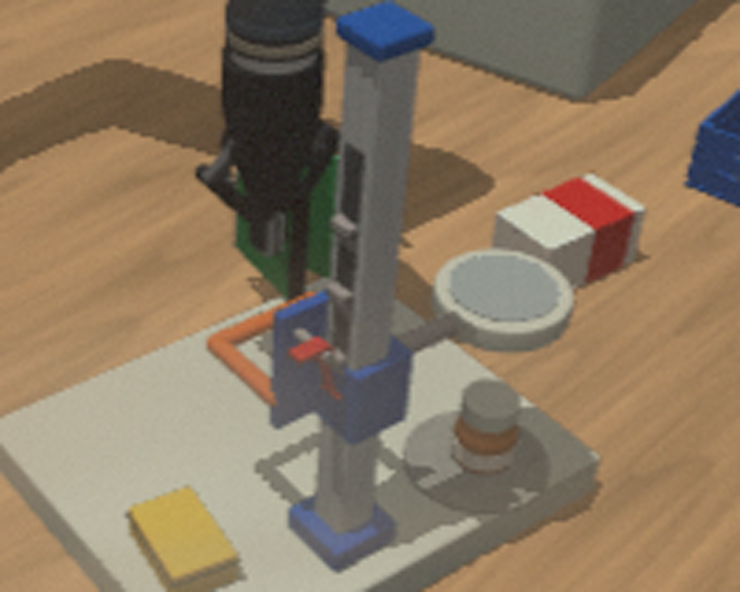

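Request:
arm_command:
  rows:
    - {"dp":[0.001,0.008,0.006],"turn":0}
    - {"dp":[0.002,0.016,0.006],"turn":0}
    - {"dp":[0.004,0.024,0.006],"turn":0}
    - {"dp":[0.005,0.032,0.006],"turn":0}
    - {"dp":[0.006,0.04,0.006],"turn":0}
    - {"dp":[0.006,0.04,0.006],"turn":0}

```text
time_s: 5.78
position: [0.5029, 0.1125, 0.132]
orientation: [[0.009, -0.988, 0.151], [0.0, 0.151, 0.988], [-1.0, -0.009, 0.002]]
force: [0.7, 0.8, 6.0]
finger_gap: -0.002
```

```bash
python3 z.py 3
```

```text
5.875 [0.5028 0.1123 0.132 ] [1.50538007 0.2691461  6.01027118] stand mm [-109.6   99.2  116.6]
```

View pics/tz3.png

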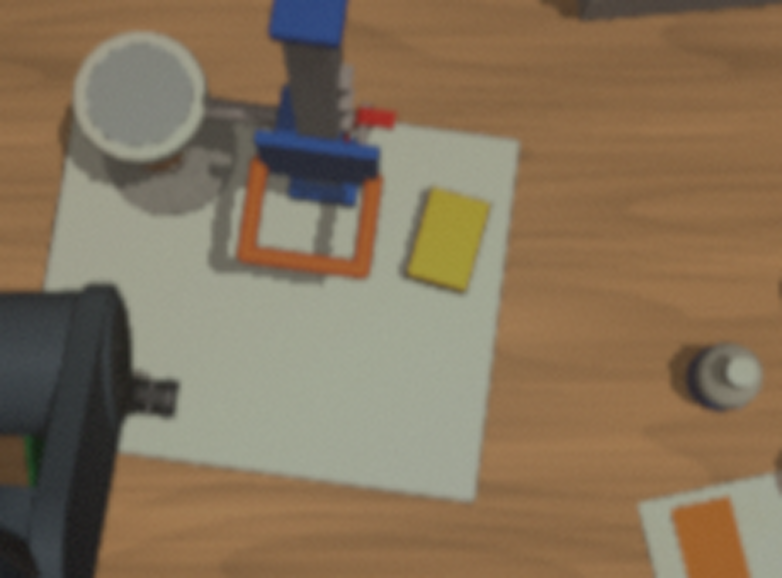

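View pics/sz3.png

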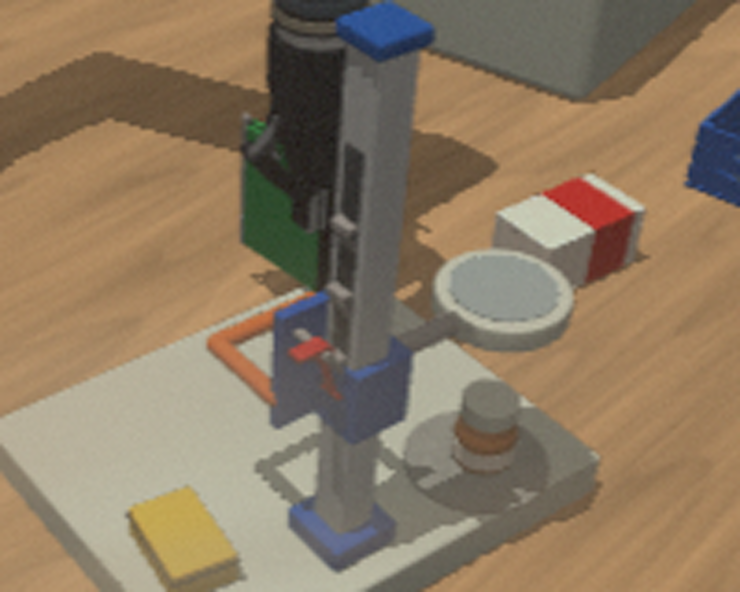

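Request:
arm_command:
  rows:
    - {"dp":[-0.003,-0.02,0],"turn":0}
    - {"dp":[-0.006,-0.042,0],"turn":0}
    - {"dp":[-0.026,-0.039,0],"turn":0}
    - {"dp":[-0.046,-0.036,-0.003],"turn":0}
    - {"dp":[-0.065,-0.033,-0.006],"turn":0}
    - {"dp":[-0.065,-0.033,-0.006],"turn":0}

```text
time_s: 6.62
position: [0.4355, 0.0799, 0.1254]
orientation: [[0.005, -0.989, 0.151], [0.001, 0.151, 0.989], [-1.0, -0.005, 0.002]]
force: [0.1, 0.4, -0.8]
finger_gap: -0.003
```

```bash
python3 z.py 4
```

```text
6.725 [0.4387 0.0794 0.126 ] [ 0.23250207 -0.00131626 -0.10927972] stand mm [-167.9   56.9  110.6]
```

View pics/tz4.png

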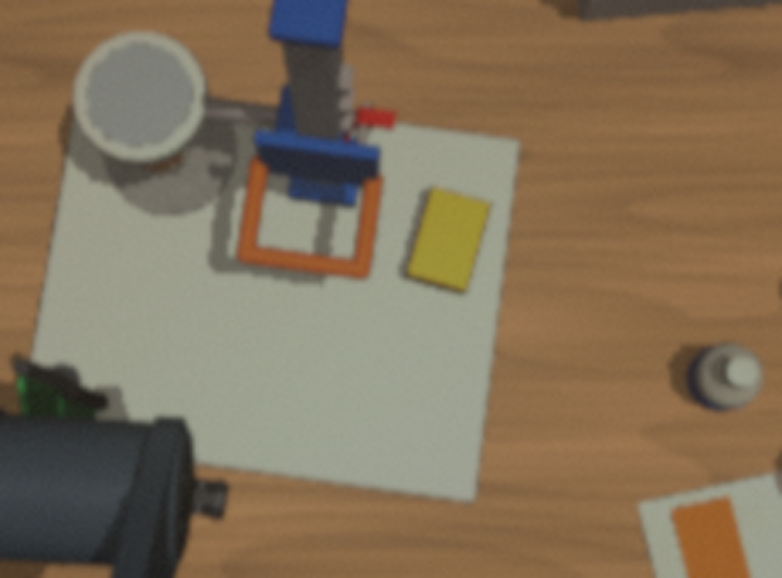

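View pics/sz4.png

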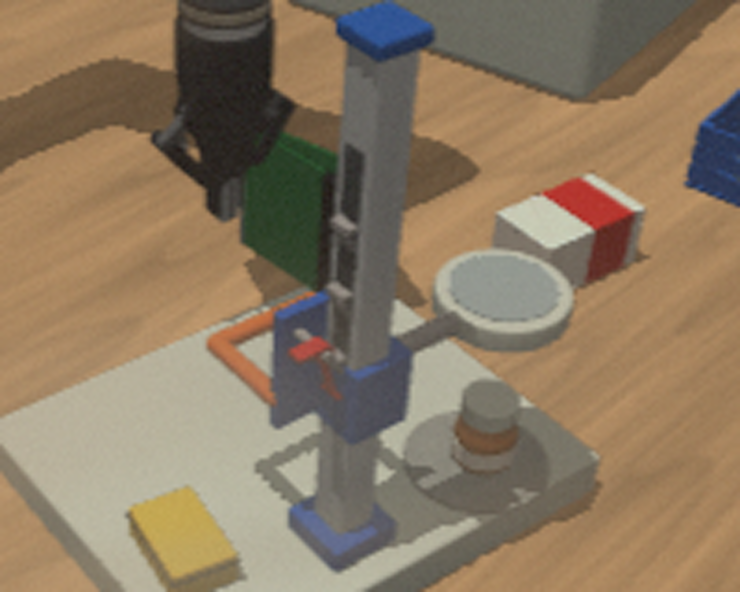

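Request:
arm_command:
  rows:
    - {"dp":[0.0015,0.01,0],"turn":0}
    - {"dp":[0.003,0.02,0],"turn":0}
    - {"dp":[0.0045,0.03,0],"turn":0}
    - {"dp":[0.006,0.04,0],"turn":0}
    - {"dp":[0.0075,0.05,0],"turn":0}
    - {"dp":[0.009,0.06,0],"turn":0}
    - {"dp":[0.01,0.066,0],"turn":0}
    - {"dp":[0.01,0.066,0],"turn":0}

```text
time_s: 7.72
position: [0.4494, 0.146, 0.126]
orientation: [[0.012, -0.988, 0.151], [0.001, 0.151, 0.989], [-1.0, -0.012, 0.003]]
force: [0.3, 0.3, 0.6]
finger_gap: -0.0
```

```bash
python3 z.py 5
```

```text
7.825 [0.4494 0.1456 0.126 ] [-0.83684444  0.73087905  0.0818303 ] stand mm [-167.4  123.9  110.6]
```

View pics/tz5.png

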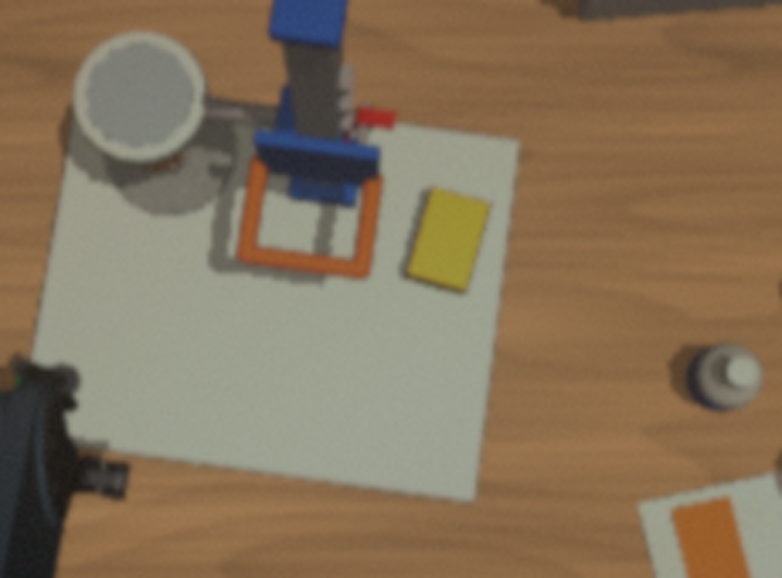

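View pics/sz5.png

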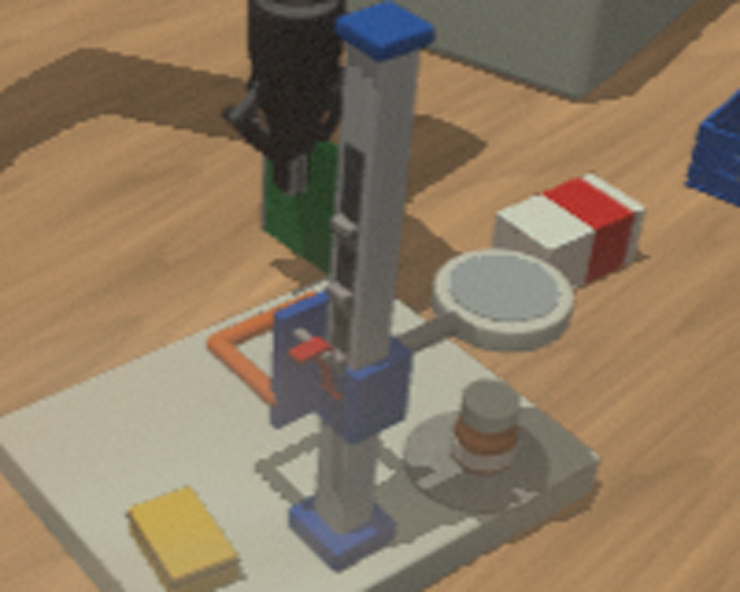

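Request:
arm_command:
  rows:
    - {"dp":[0.0005,0.003,0],"turn":0}
    - {"dp":[0.001,0.006,0],"turn":0}
    - {"dp":[0.0015,0.009,0],"turn":0}
    - {"dp":[0.0015,0.009,0],"turn":0}

```text
time_s: 8.32
position: [0.4506, 0.1529, 0.1262]
orientation: [[0.011, -0.989, 0.15], [-0.003, 0.15, 0.989], [-1.0, -0.011, -0.001]]
force: [-1.6, -9.7, 3.8]
finger_gap: -0.002
```

Request:
arm_command:
  rows:
    - {"dp":[0.0005,0.003,0],"turn":0}
    - {"dp":[0.001,0.005,0],"turn":0}
    - {"dp":[0.001,0.005,0],"turn":0}

```text
time_s: 8.7
position: [0.4507, 0.154, 0.1265]
orientation: [[0.008, -0.989, 0.146], [-0.01, 0.146, 0.989], [-1.0, -0.009, -0.009]]
force: [-2.8, -19.0, 7.8]
finger_gap: -0.004
```

Request:
arm_command:
  rows:
    - {"dp":[0.001,0.006,0],"turn":0}
    - {"dp":[0.001,0.006,0],"turn":0}
    - {"dp":[-0.004,-0.03,0],"turn":0}
    - {"dp":[-0.009,-0.06,0],"turn":0}
    - {"dp":[-0.014,-0.09,0.03],"turn":0}
    - {"dp":[-0.014,-0.14,0.07],"turn":0}
    - {"dp":[-0.014,-0.19,0.12],"turn":0}
    - {"dp":[-0.014,-0.24,0.12],"turn":0}
    - {"dp":[-0.014,-0.24,0.12],"turn":0}

```text
time_s: 9.82
position: [0.4385, -0.0899, 0.2479]
orientation: [[0.013, -0.988, 0.152], [-0.013, 0.152, 0.988], [-1.0, -0.015, -0.011]]
force: [0.2, -0.4, 0.0]
finger_gap: 0.001
```

```bash
python3 z.py 6
```

```text
9.925 [ 0.4365 -0.0861  0.2464] [-0.49626859  0.7533084   0.15395819] stand mm [-144.9 -107.   231. ]
```

View pics/tz6.png

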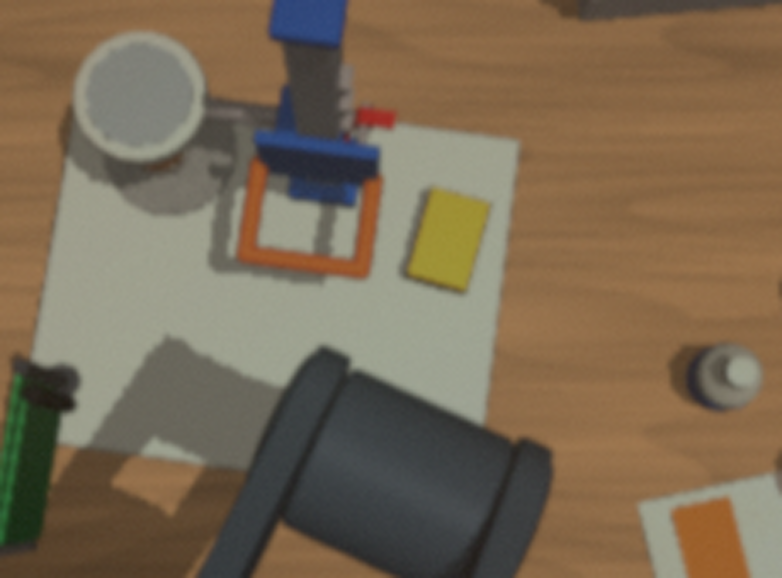

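View pics/sz6.png

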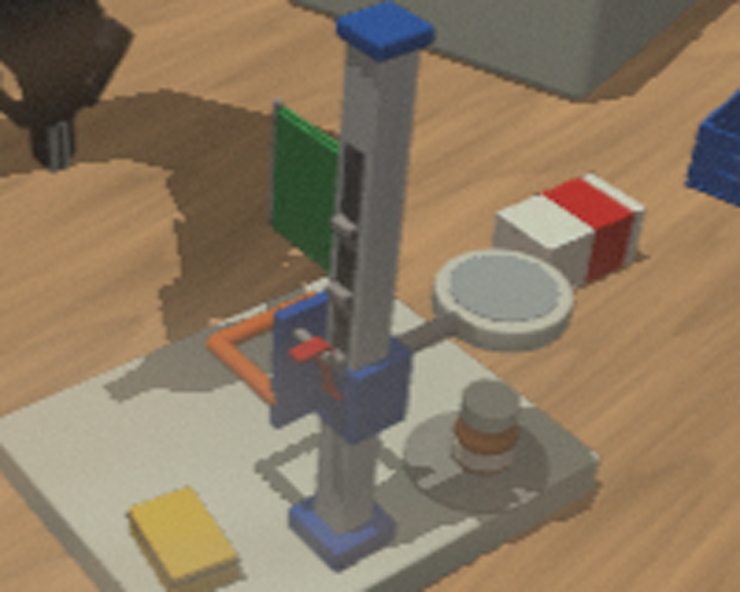

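```bash
python3 - <<'E'
from h import *
from fit import W
p=np.load('p.npy')
t=cv2.imread('pics/top6.png')[220:300,160:220];k=8
t=cv2.resize(t,None,fx=k,fy=k,interpolation=cv2.INTER_CUBIC)
for P,c in (((-118,146,150),(0,0,255)),((-100,155,155),(255,0,0)),((-230,155,147),(0,255,255)),((-165,152.5,147),(255,255,0))):
    u=(proj('top',W(p,P))[0]-[160,220])*k;cv2.circle(t,(int(u[0]),int(u[1])),4,c,1);print(P,u)
cv2.imwrite('pics/t6z.png',t)
E
```

```text
(-118, 146, 150) [155.31785335 202.62942053]
(-100, 155, 155) [132.35118214 138.07692614]
(-230, 155, 147) [ 62.60923427 573.03564973]
(-165, 152.5, 147) [109.19525953 355.64440121]
```

View pics/t6z.png

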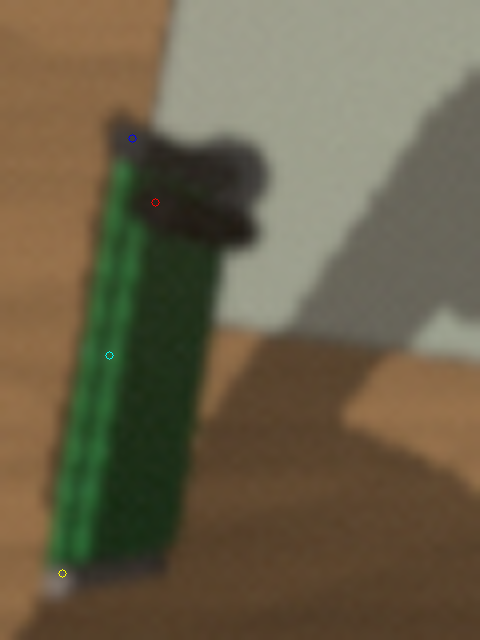

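```bash
python3 - <<'E'
from h import *
from fit import W
p=np.load('p.npy')
s=manip.read_state();P=np.array(s['position']);print(P,s['qpos'])
t=cv2.imread('pics/top6.png');k=4
t=cv2.resize(t[200:340,200:360],None,fx=k,fy=k,interpolation=cv2.INTER_CUBIC)
e=np.array([.988,-.152,0])
for dz in (.15,.2,.25,.3):
  for d in (0,.04,.06):
    u=(proj('top',P+[0,0,dz]+e*d)[0]-[200,200])*k;cv2.circle(t,(int(u[0]),int(u[1])),3,(0,0,255),-1)
    print(dz,d,u, proj('scene',P+[0,0,dz]+e*d)[0])
cv2.imwrite('pics/w6.png',t)
E
```

```text
[ 0.43649014 -0.08610576  0.24638304] [-0.44350885  0.25952394  1.8519785  -0.00582606  1.01922341 -1.86241611]
0.15 0 [334.74932822 281.96639142] [230.3711307  100.17253285]
0.15 0.04 [346.31193721 195.49920942] [239.00554712 106.4363325 ]
0.15 0.06 [352.02380257 152.78489621] [243.50172947 109.69806832]
0.2 0 [336.99730604 281.33537567] [228.90195806  79.81413791]
0.2 0.04 [349.3383677  188.90773846] [237.80193748  85.72595924]
0.2 0.06 [355.42969272 143.287127  ] [242.44305984  88.80882999]
0.25 0 [339.58157941 280.60996049] [227.32752707  57.99717295]
0.25 0.04 [352.8133702  181.33929169] [236.50957155  63.48836686]
0.25 0.06 [359.33807841 132.38808341] [241.30516254  66.3563033 ]
0.3 0 [342.58371369 279.7672502 ] [225.63610566  34.55906615]
0.3 0.04 [356.84465697 172.55927521] [235.11825594  39.54815859]
0.3 0.06 [363.86902162 119.7529569 ] [240.07879808  42.15817873]
```

View pics/w6.png

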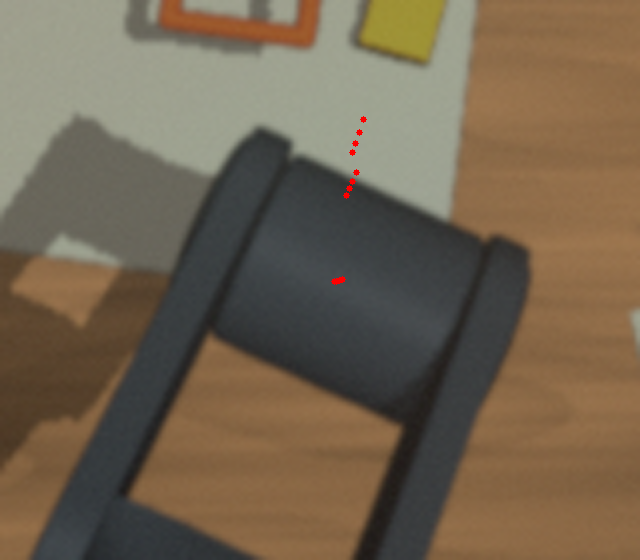

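View pics/scene6.png

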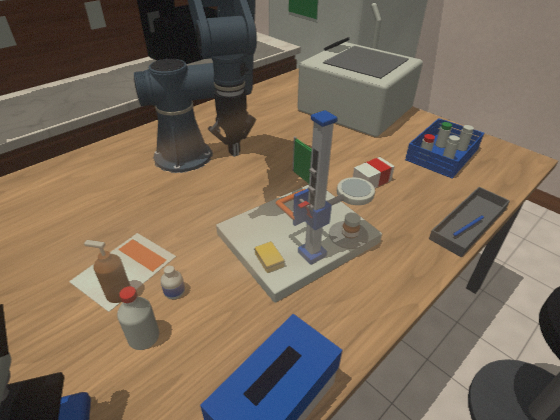

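Request:
arm_command:
  rows:
    - {"dp":[0.0,0.03,0.009],"turn":0}
    - {"dp":[0.03,0.06,0.009],"turn":0}
    - {"dp":[0.07,0.094,0.009],"turn":0}
    - {"dp":[0.11,0.094,0.009],"turn":0}
    - {"dp":[0.15,0.094,0.009],"turn":0}
    - {"dp":[0.171,0.094,0.009],"turn":0}
    - {"dp":[0.171,0.094,0.009],"turn":0}
    - {"dp":[0.171,0.094,0.009],"turn":0}
  hand: 120

```text
time_s: 10.92
position: [0.6057, 0.0094, 0.2545]
orientation: [[0.005, -0.989, 0.147], [-0.008, 0.147, 0.989], [-1.0, -0.006, -0.008]]
force: [-0.9, 0.4, -0.3]
finger_gap: 0.529
```

```bash
python3 z.py 7; python3 - <<'E'
from h import *
from fit import W
p=np.load('p.npy')
c=vision.camera_params('wrist');snap('wrist','w7.png');im=cv2.imread('pics/w7.png')
s=manip.read_state();print(s['position'],s['orientation'],s['finger_gap'],s['qpos'])
for P in ((3,-30,145),(3,12,145),(3,-72,145),(10,5,152),(10,-65,152),(68,12,152),(68,19,215),(68,-79,215)):
    u=proj('wrist',W(p,P))[0];print(P,u)
    if 0<u[0]<560 and 0<u[1]<420: cv2.circle(im,(int(u[0]),int(u[1])),3,(255,0,255),-1)
cv2.imwrite('pics/w7a.png',im)
E
```

```text
11.025 [0.606  0.0087 0.2551] [-0.2854917  -0.80120827  0.22532458] stand mm [  8.2  12.5 239.8]
[0.60624024 0.00842427 0.25537061] [[ 0.00661972 -0.98897983  0.14790228]
 [-0.00893303  0.14784113  0.98897078]
 [-0.99993819 -0.00786792 -0.00785592]] 0.5279347206890621 [-0.16638333  0.47361547  1.45918002 -0.00827328  1.20080062 -1.58579818]
(3, -30, 145) [233.19590902 201.91812012]
(3, 12, 145) [282.54681833 202.16254809]
(3, -72, 145) [183.96645591 201.67429371]
(10, 5, 152) [274.07118706 212.52540908]
(10, -65, 152) [190.35526822 212.08902565]
(68, 12, 152) [282.26214199 274.22369232]
(68, 19, 215) [291.75249067 321.85649314]
(68, -79, 215) [149.23345979 320.72500485]
```

View pics/w7a.png

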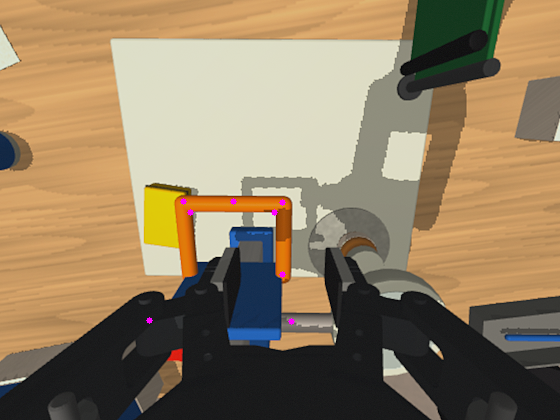

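View pics/sz7.png

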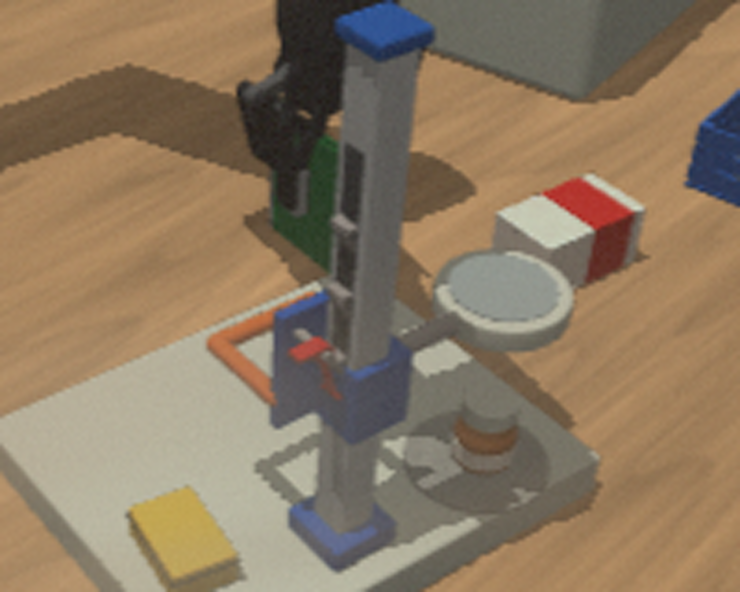

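View pics/tz7.png

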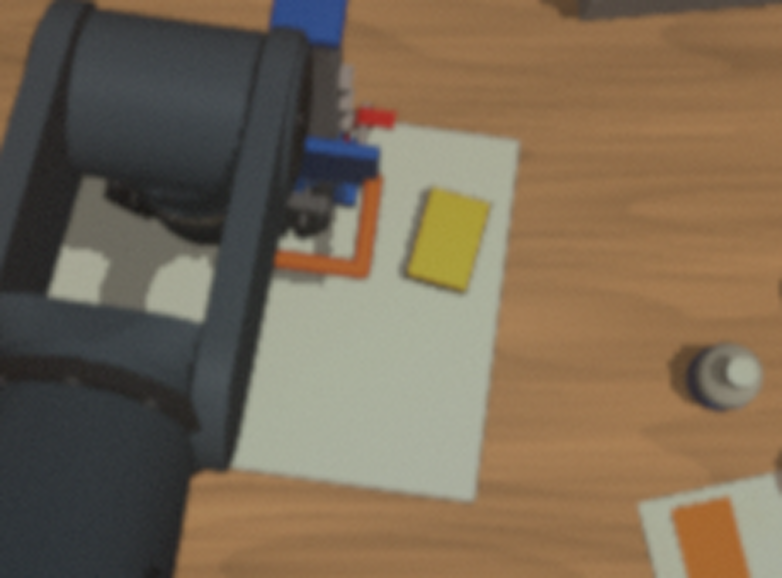

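Request:
arm_command:
  rows:
    - {"dp":[0.008,-0.001,0],"turn":0}
    - {"dp":[0.0155,-0.002,0],"turn":0}
    - {"dp":[0.0155,-0.002,-0.02],"turn":0}
    - {"dp":[0.0155,-0.002,-0.04],"turn":0}
    - {"dp":[0.0155,-0.002,-0.06],"turn":0}
    - {"dp":[0.0155,-0.002,-0.08],"turn":0}
    - {"dp":[0.0155,-0.002,-0.08],"turn":0}

```text
time_s: 11.95
position: [0.621, 0.0063, 0.1737]
orientation: [[0.003, -0.989, 0.148], [-0.008, 0.148, 0.989], [-1.0, -0.004, -0.008]]
force: [0.1, -0.1, 0.4]
finger_gap: 0.53
```

```bash
python3 z.py 8; python3 - <<'E'
from h import *
snap('wrist','w8.png');s=manip.read_state();print(s['position'],s['orientation'])
E
```

```text
12.05 [0.6224 0.0062 0.1758] [ 0.17884281  0.24962806 -0.50407056] stand mm [ 24.8  12.5 160.4]
[0.62268544 0.00617921 0.17621727] [[ 0.00842005 -0.98893064  0.14813945]
 [-0.00920498  0.14806177  0.98893528]
 [-0.99992218 -0.00969051 -0.0078564 ]]
```

View pics/w8.png

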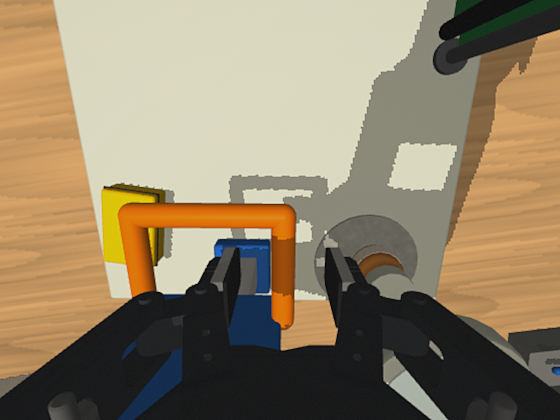

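View pics/scene8.png

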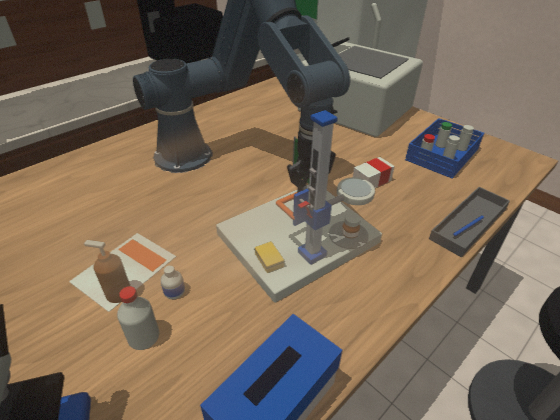

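Request:
arm_command:
  rows:
    - {"dp":[-0.003,0.001,0],"turn":0}
    - {"dp":[-0.003,0.001,-0.01],"turn":0}
    - {"dp":[-0.003,0.001,-0.02],"turn":0}
    - {"dp":[-0.003,0.001,-0.028],"turn":0}
    - {"dp":[-0.003,0.001,-0.028],"turn":0}
    - {"dp":[-0.003,0.001,-0.028],"turn":0}

```text
time_s: 12.85
position: [0.6198, 0.0072, 0.1481]
orientation: [[0.008, -0.989, 0.148], [-0.009, 0.148, 0.989], [-1.0, -0.01, -0.008]]
force: [-0.8, -0.4, 0.0]
finger_gap: 0.527
```

```bash
python3 z.py 9; python3 - <<'E'
from h import *
snap('wrist','w9.png')
E
```

```text
12.95 [0.62   0.0071 0.1485] [ 0.59866003  0.26121883 -0.39937928] stand mm [ 22.3  13.1 133.2]
```

View pics/w9.png

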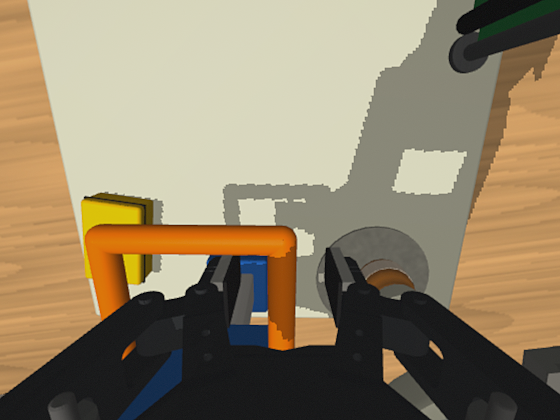

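View pics/sz9.png

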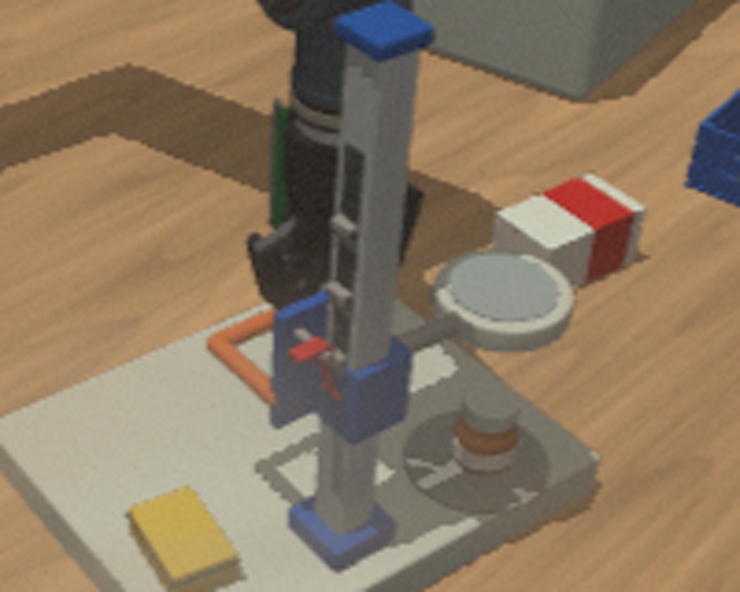

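Request:
arm_command:
  rows:
    - {"dp":[0,0,0],"turn":0}
    - {"dp":[0,0,0],"turn":0}
    - {"dp":[0,0,0],"turn":0}
    - {"dp":[0,0,0],"turn":0}
    - {"dp":[0,0,0],"turn":0}
    - {"dp":[0,0,0],"turn":0}
  hand: 255
  squeeze: 50

```text
time_s: 13.75
position: [0.6201, 0.0068, 0.149]
orientation: [[0.01, -0.989, 0.148], [-0.01, 0.148, 0.989], [-1.0, -0.011, -0.008]]
force: [-1.4, -2.6, 5.1]
finger_gap: 0.136
```

Request:
arm_command:
  rows:
    - {"dp":[0,0,0.005],"turn":0}
    - {"dp":[0,0,0.01],"turn":0}
    - {"dp":[0,0,0.01],"turn":0}

```text
time_s: 14.12
position: [0.6201, 0.0068, 0.1588]
orientation: [[0.009, -0.989, 0.148], [-0.01, 0.148, 0.989], [-1.0, -0.011, -0.008]]
force: [2.1, -2.0, -4.3]
finger_gap: 0.139
```

```bash
python3 z.py 10; python3 - <<'E'
from h import *
snap('wrist','w10.png')
E
```

```text
14.225 [0.6201 0.0068 0.1587] [ 1.81453371 -1.70975988 -4.96176127] stand mm [ 22.4  12.8 143.4]
```

View pics/w10.png

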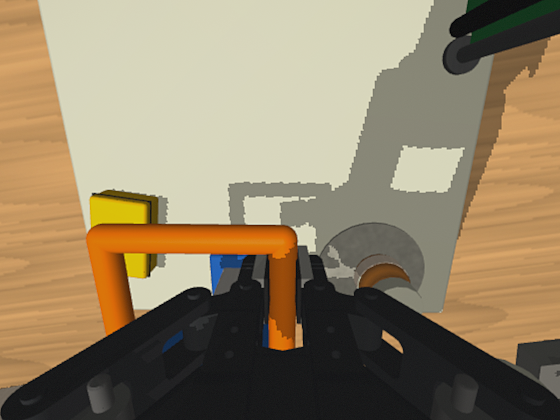

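View pics/sz10.png

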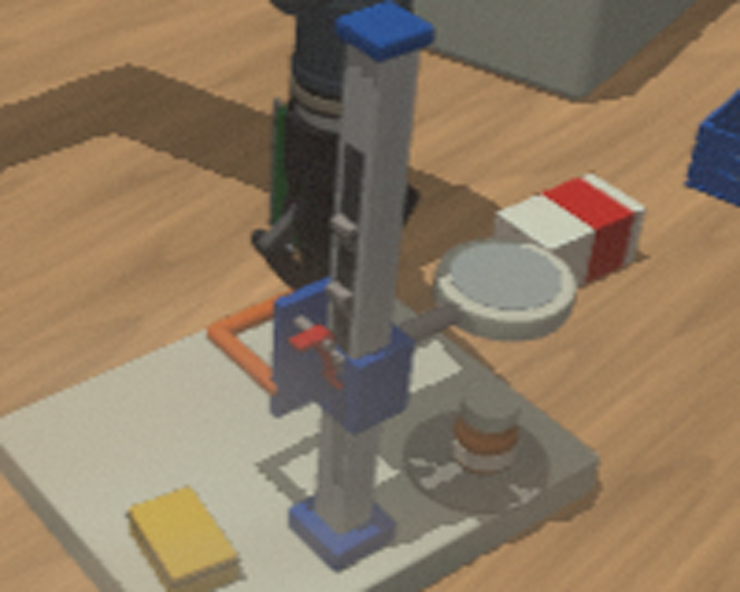

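Request:
arm_command:
  rows:
    - {"dp":[0,0,0.006],"turn":0}
    - {"dp":[0,0,0.012],"turn":0}
    - {"dp":[0,0,0.018],"turn":0}
    - {"dp":[0,0,0.024],"turn":0}
    - {"dp":[0,0,0.03],"turn":0}
    - {"dp":[0,0,0.036],"turn":0}
    - {"dp":[0,0,0.042],"turn":0}
    - {"dp":[0,0,0.047],"turn":0}
    - {"dp":[0,0,0.047],"turn":0}
    - {"dp":[0,0,0.047],"turn":0}

```text
time_s: 15.52
position: [0.6201, 0.0068, 0.2058]
orientation: [[0.01, -0.989, 0.148], [-0.01, 0.148, 0.989], [-1.0, -0.011, -0.008]]
force: [1.9, -2.0, -4.2]
finger_gap: 0.147
```

```bash
python3 z.py 11
```

```text
15.625 [0.6201 0.0068 0.2056] [ 2.87388239 -2.3833536  -5.01868775] stand mm [ 22.4  12.8 190.3]
```

View pics/sz11.png

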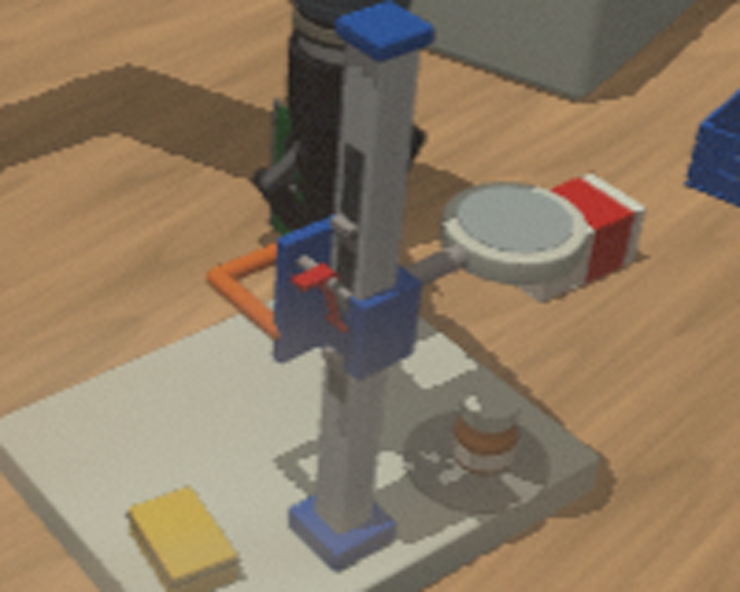

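Request:
arm_command:
  rows:
    - {"dp":[0,0,-0.005],"turn":0}
    - {"dp":[0,0,-0.01],"turn":0}
    - {"dp":[0,0,-0.012],"turn":0}
    - {"dp":[0,0,-0.012],"turn":0}

```text
time_s: 16.12
position: [0.6201, 0.0068, 0.1932]
orientation: [[0.009, -0.989, 0.148], [-0.01, 0.148, 0.989], [-1.0, -0.01, -0.008]]
force: [1.8, -1.6, -6.3]
finger_gap: 0.141
```

Request:
arm_command:
  rows:
    - {"dp":[0,0,-0.002],"turn":0}
    - {"dp":[0,0,-0.004],"turn":0}
    - {"dp":[0,0,-0.004],"turn":0}

```text
time_s: 16.5
position: [0.6201, 0.0068, 0.189]
orientation: [[0.009, -0.989, 0.148], [-0.01, 0.148, 0.989], [-1.0, -0.01, -0.008]]
force: [2.9, -3.0, -5.6]
finger_gap: 0.146
```

Now at carriage ≈ 40 mm; continue in 3 mm steps.

Request:
arm_command:
  rows:
    - {"dp":[0,0,-0.0015],"turn":0}
    - {"dp":[0,0,-0.003],"turn":0}
    - {"dp":[0,0,-0.003],"turn":0}

```text
time_s: 16.88
position: [0.6201, 0.0068, 0.1858]
orientation: [[0.009, -0.989, 0.148], [-0.01, 0.148, 0.989], [-1.0, -0.01, -0.008]]
force: [2.9, -2.5, -5.4]
finger_gap: 0.148
```

Request:
arm_command:
  rows:
    - {"dp":[0,0,-0.0015],"turn":0}
    - {"dp":[0,0,-0.003],"turn":0}
    - {"dp":[0,0,-0.003],"turn":0}

```text
time_s: 17.25
position: [0.6201, 0.0068, 0.1838]
orientation: [[0.01, -0.989, 0.148], [-0.01, 0.148, 0.989], [-1.0, -0.011, -0.008]]
force: [-1.8, -1.5, 3.6]
finger_gap: 0.145
```

```bash
python3 z.py 12
```

```text
17.35 [0.6201 0.0068 0.1838] [-1.96823513 -2.14913241  5.08874781] stand mm [ 22.4  12.8 168.4]
```

View pics/sz12.png

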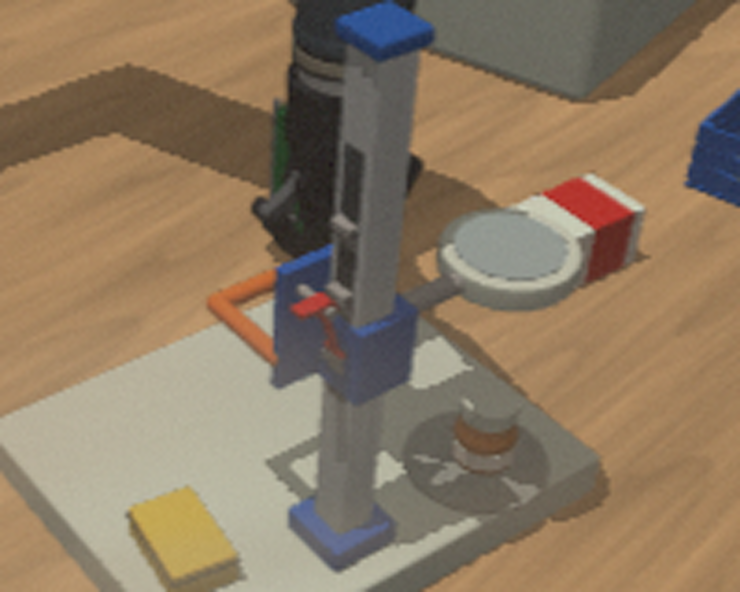

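Request:
arm_command:
  rows:
    - {"dp":[0,0,0],"turn":0}
    - {"dp":[0,0,0],"turn":0}
    - {"dp":[0,0,0],"turn":0}
    - {"dp":[0,0,0],"turn":0}
  hand: 120

```text
time_s: 17.85
position: [0.62, 0.007, 0.1835]
orientation: [[0.009, -0.989, 0.148], [-0.01, 0.148, 0.989], [-1.0, -0.01, -0.008]]
force: [-0.2, 0.4, -0.2]
finger_gap: 0.527
```

Request:
arm_command:
  rows:
    - {"dp":[0,0,0.01],"turn":0}
    - {"dp":[0,0,0.03],"turn":0}
    - {"dp":[0,0,0.05],"turn":0}
    - {"dp":[0,0,0.08],"turn":0}
    - {"dp":[-0.02,0,0.1],"turn":0}
    - {"dp":[-0.06,0,0.12],"turn":0}
    - {"dp":[-0.11,-0.01,0.13],"turn":0}
    - {"dp":[-0.16,-0.05,0.13],"turn":0}
    - {"dp":[-0.18,-0.1,0.13],"turn":0}
    - {"dp":[-0.18,-0.15,0.13],"turn":0}

```text
time_s: 19.1
position: [0.4384, -0.1436, 0.3147]
orientation: [[0.01, -0.989, 0.148], [-0.01, 0.148, 0.989], [-1.0, -0.012, -0.009]]
force: [1.3, 0.3, -0.3]
finger_gap: 0.524
```

```bash
python3 z.py 13; python3 - <<'E'
from h import *
from fit import W
p=np.load('p.npy')
t=cv2.imread('pics/sz13.png')
for v,c in ((25,(0,0,255)),(35,(255,0,255)),(45,(255,0,0))):
    print(v,(proj('scene',W(p,(3,-72,145+v)))[0]-[220,110])*3.7,(proj('scene',W(p,(100,100,180+v)))[0]-[220,110])*3.7)
E
```

```text
19.2 [ 0.4406 -0.1477  0.3148] [-0.50778693  0.27595804  0.52165277] stand mm [-131.5 -167.2  299.5]
25 [212.73978456 319.88435   ] [503.65060919 263.44490619]
35 [212.84889282 308.31629642] [505.61791043 251.45130756]
45 [212.95939553 296.60039852] [507.61049708 239.30355706]
```

View pics/sz13.png

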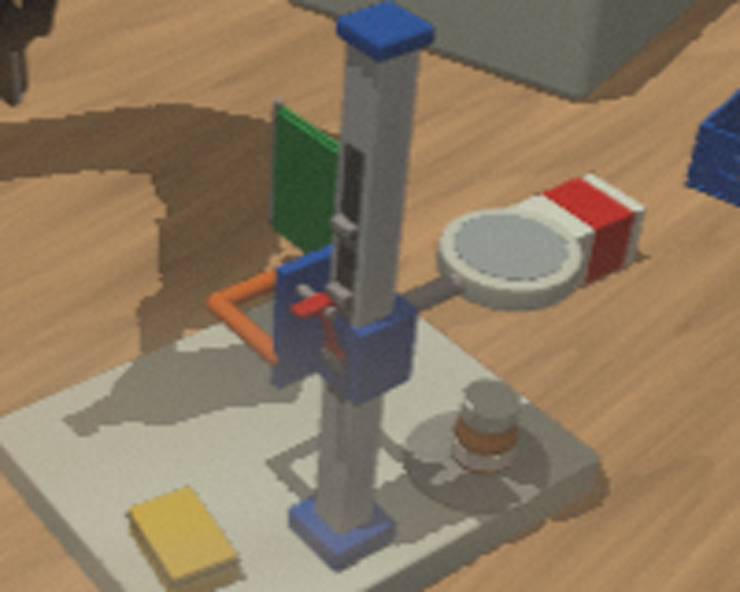

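View pics/top13.png

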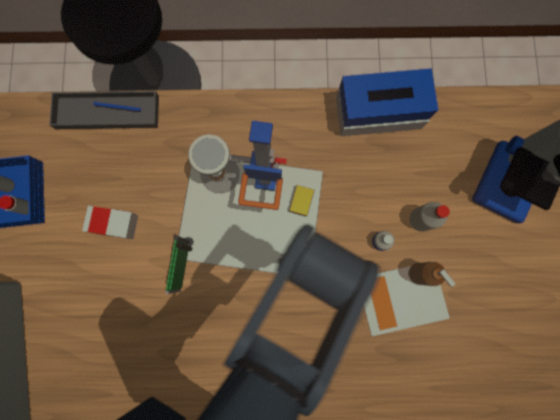

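```bash
python3 - <<'E'
from h import *
t=cv2.imread('pics/top13.png')[225:300,155:215]
cv2.imwrite('pics/t13z.png',cv2.resize(t,None,fx=8,fy=8,interpolation=cv2.INTER_CUBIC))
E
```

```text
(no output)
```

View pics/t13z.png

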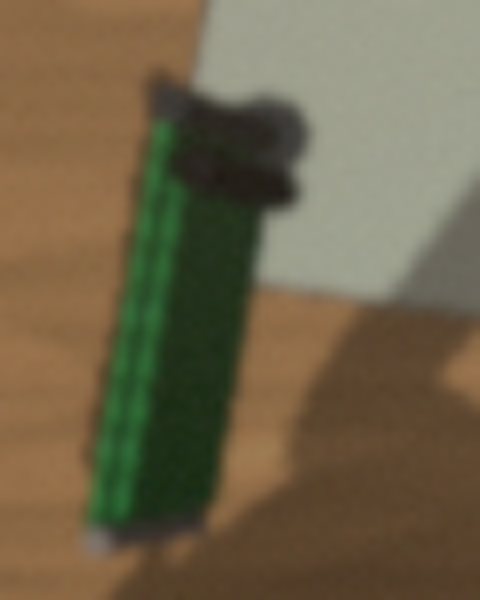

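```bash
python3 -c "
from h import *
print(finish_job(), manip.read_state()['time_s'])"
```

```text
the job is handed in; nothing more can be done
the job is handed in; nothing more can be done
```

I folded the screen aside and left the lens carriage hanging on the lowest notch. I handed the job in just after 19.2 s on the robot's clock (limit 72 s).

- **Screen:** I swept a shut finger along the stand's +y to fold the second panel over. A second push from behind seated both panels, resisting with about 19 N on the way to the stop. The last top picture shows the two panels parallel and touching, with the outer hinge and the rod where a flat screen should have them.
- **Carriage:** I gripped the orange handle by its left arm near the bar, because the gripper's knuckles would have hit the carriage plate in a straight pinch of the bar. I lifted it about 57 mm and lowered it slowly. The vertical force reversed at about 35 mm, which means the pawl had landed.
- **Notch:** A carriage height of 35 mm puts the rack at about 192 mm. That is inside the 182–202 mm allowed for the lowest ledge.
- **After release:** The carriage held its height. The scene picture still matches 35 mm, with two ledges visible above the pawl. The gripper was clear of everything.
- **Bystanders:** In the last pictures the slide box, jar, pill bottle, carton, pump bottle and wash bottle are standing where they were.
- **Disagreement:** My early picture estimate put the rack at about 198 mm, against 192 mm from the catch. Both fit the lowest notch. No check failed.

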